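Clamp a lock cylinder with the click-stop knob

TASK

Gently take the silver lock cylinder that stands among the brass ones to the left of the blue clamping jig, stand it upright in the jig's pocket and let go of it. Then turn the jig's black knob clockwise until the jaw has gripped the cylinder and the knob's ratchet clicks and slips; stop after one to three clicks and never wind it past three. Leave the brass cylinders and the tin where they are.

Things in the scene. Friction and masses are not known exactly. Their poses are not given: they have to be found in the camera images.
- jig: Blue and grey clamping jig fixed to the worktop; base plate 90 (x) x 195 (y) x 12 mm, origin under it at worktop height. Knob axis (vertical) at jig y = -50 mm, pocket centre at jig y = +50 mm, both near x = 0. The pocket is in a blue block 60 (x) x 86 (y) mm, top 36 mm above the worktop. The block hides a jaw, driven by the knob, at the knob's side of the pocket.
- pocket (a point): Centre of the pocket's floor, 12 mm above the worktop, axes as the jig's. The pocket is open on top, 20 mm wide (x), 40 mm long (y), 24 mm deep. Its +y end is the fixed jaw; the moving jaw comes out of the -y end and pushes what stands in the pocket along +y until it is gripped.
- nickel_cylinder_mid (a point): Centre (half-way up) of the silver nickel lock cylinder, which stands loose on its end: 32 mm (its x) x 10 mm solid, 17 mm over its barrel (its y) x 65 mm high (z), 0.13 to 0.25 kg. It goes into the pocket standing, its x (32 mm) along the pocket's y, either way round. Tips over easily if knocked.
- nickel_cylinder: The same nickel cylinder; origin at the centre of its underside.
- knob_bar (a point): On the knob's axis, 69 mm above the worktop, half-way up the black grip bar of the knob; x runs along the bar to the end with the white line, z up. The bar is 44 mm long (x), 12 mm thick (y), from 51 to 81 mm above the worktop, on a round foot of 33 mm diameter whose top is at 52 mm. Clockwise from above tightens.
- knob: The same knob; origin on its axis 43 mm above the worktop. It turns the collar under it through a ratchet: both turn together against about 0.05 N m until the jaw has gripped, 1.5 to 3.5 rad from the start. Where is different every time (the hidden jaw) and only felt. It may take several grasps; nothing turns back when let go.
- collar: Aluminium collar under the knob, 54 mm diameter, origin on the axis 34.5 mm above the worktop. Once the jaw has gripped it stands still and the knob slips on it: about 0.25 N m at the start of each click, falling off, then a snap to the next; a click is 0.39 rad (22.5 degrees).
- collar_mark (a point): Centre of the collar's top, 42 mm above the worktop; its x points to the red line on the collar. At the start the knob's white line stands over the red line (both x axes agree); the angle between them is how far the ratchet has slipped.
- brass_short_mid (a point): Half-way up the short brass lock cylinder, standing loose, 32 x 17 x 60 mm; a bystander.
- brass_tall_mid (a point): Half-way up the tall brass lock cylinder, standing loose, 32 x 17 x 70 mm; a bystander.
- tin: Round tin, green and white, 76 mm diameter x 29 mm, origin under its centre; a bystander.
Things that resemble listed ones, but are neither listed nor needed, are in the scene too. Leave any green or purple look-alike of the nickel_cylinder alone.

How it is judged:
By the outcome, as a careful person would: the job done as asked, in the order asked, and still so for the second after the job is handed in, with the robot touching nothing.
It also fails if it takes over 67 s, if anything falls off the work surface, if the arm or the gripper's body presses on something with over 40 N, if the wrist force passes 120 N, or if a joint passes its speed limit or range.

ROBOT

A 6-joint arm with a two-finger parallel gripper is mounted at the origin on a cart in front of the work surface, level with it; the furniture and walls round the work are solid. World frame = base frame: x ahead of the robot, y to its left, z up, the work surface at z = 0. Lengths are in m, angles in rad, forces in N, time in s.
With the tool pointing down it reaches from about 0.325 to 0.775 m from the base axis. Payload 5.5 kg.
Tool frame: the origin (TCP) lies between the finger pads; the fingertips stand 19 mm ahead of it and the grasp point (between the pads) is the TCP (nose_length is the distance from the TCP to the fingertips, in m); z points along the fingers, y is the line along which they close (so a half turn about z gives the same grasp; the last joint's range is limited). The gripper opens to 85 mm and grips with 20 to 120 N. Pads are 22 mm wide; open, the fingers measure 114 mm over their backs; the gripper's body (76 mm by 85 mm) begins 54 mm behind the grasp point. The pads swing forward as they close: fully open they stand 13 mm farther back than shut.
Start: joints at [1.106, 0.091, 1.231, -0, 1.82, -0.057], TCP at [0.238, 0.551, 0.25] pointing down, gripper open.
Joint ranges: [-2.87, 2.87], [-0.86, 2.18], [0.17, 2.46], [-1.51, 4.65], [0.06, 2.69], [-2.65, 2.65]. Speed limits (rad/s): [2.57, 2.57, 3.01, 3.14, 3.14, 3.14].

INTERFACE

Orientations are given as a 3x3 rotation matrix whose columns are the frame's x, y, z axes.
In Python, from plant import * gives the robot as it stands.
- The arm moves only by the tool servo_tool, never from a script. Its arguments are lists of equal length, an entry for each row: "linear": the shift along the tool's x, y, z in cm, a list of three; "rot": the turn, a rotation vector about the tool's x, y, z in rad, a list of three. In form: {"linear": [[dx, dy, dz], ...], "rot": [[rx, ry, rz], ...]}. A call has 1 to 12 rows; each row shifts and turns the commanded pose from where the row before left it, along the tool's axes as they then stand; what a row does not reach is not made up. A row lasts 1/10 s, in which the tool goes at most 50 mm and 8.59 degrees, less where a joint would pass 70% of its speed; a pose out of reach is approached as far as the arm can. A call with a gripper value outside its range is refused whole. "hand" is the finger opening in cm, from 0 to 8.54, set as the call begins (left out, the last holds). The fingers move at their own pace and stop on an object; the grip force is fixed at half the most. Time passes only in rows, so rows that do not move let the fingers close. It gives the time, the measured TCP pose, the force, the opening and the grip force at its end, in the units of the state.
- read_state(): the state, without advancing time (a new reading comes with each control period).
- capture(name): name is "scene" or "top" or "wrist"; returns (picture, depth): 400x640x3 uint8, blue, green, red; 400x640 float32, m along the optical axis (not along the pixel's ray), 0 where there is no reading.
- camera_model(name): a dict with "mtx" (3x3 intrinsics, pixels), "R" (3x3) and "t" (3): a world point X has camera coordinates R X + t; the wrist camera has in their place "tool_from_camera" (4x4, takes a point from camera to tool coordinates, whose origin is the TCP and whose axes are the flange's). Camera axes: x right, y down, z forward; pixel columns grow to the right and rows downward; lengths in m; the calibration is good to about 2 mm. A picture is of the moment at which its call begins: read the wrist's pose just before it. camera_model takes no time and is no camera call.
- close_job(): hands the job in; it is judged then, once.
The state is a dict: "clock": time; "joint_positions": joint angles; "qvel": joint speeds; "effort": joint torques, N m; "tcp_pos": TCP position; "orientation": TCP orientation; "force": force on the tool from outside, world axes, zero at the start; "moment": the same for the moment, N m; "width": finger opening in m; "grip_force": force on a finger pad.
Only numpy, scipy, OpenCV 4.12 (cv2) and the standard library are available. Lean on these libraries where they do the work, as an engineer would, in place of code of your own. Each camera call takes 0.05 s, during which the arm holds its last target. There are 200 camera calls.

## Working session

There is one attempt and no reset: what is moved stays moved. The work goes in short steps, Python scripts to look and compute and a tool call to move; the robot and the scene stay as the last step left them, time stands still between calls to the robot, and variables do not carry over. Pictures are saved under pics/ and viewed, at most 13 in all, crops included, and the job is handed in when it is done.

Besides the shell and the picture viewer there is one more tool, called after "Call:" as name(argument=value, ...) on one line, values as JSON. servo_tool: Moves the arm, as the interface text tells. Its arguments: {"type":"object","properties":{"linear":{"type":"array"},"rot":{"type":"array"},"hand":{"type":"number"}},"required":["linear","rot"]}

```bash
mkdir -p pics; ls
python3 - <<'E'
from plant import *
import cv2,numpy as np
s=read_state();print(s['clock'],s['tcp_pos'],s['orientation'],s['width'],s['force'])
for n in ['top','scene']:
    p,d=capture(n);cv2.imwrite(f'pics/{n}0.png',p);np.save(f'{n}0.npy',d)
    print(n,camera_model(n))
print(camera_model('wrist'))
E
```

```text
pics
0.0 [0.23782597 0.55057917 0.24915577] [[-9.17996461e-01  3.96587581e-01 -8.88285895e-04]
 [ 3.96588555e-01  9.17994840e-01 -1.72954512e-03]
 [ 1.29525753e-04 -1.94000032e-03 -9.99998110e-01]] 0.08531598956379495 [-0.58638669 -0.59699428  0.42947465]
top {'mtx': array([[474.03669562,   0.        , 316.14446305],
       [  0.        , 474.03669562, 193.60303004],
       [  0.        ,   0.        ,   1.        ]]), 'R': array([[-0.00759797, -0.99996581,  0.00326392],
       [-0.98189797,  0.00684285, -0.18928696],
       [ 0.18925815, -0.00464303, -0.98191639]]), 't': array([-0.09991022,  0.53197359,  1.32368093])}
scene {'mtx': array([[452.65591222,   0.        , 317.66074576],
       [  0.        , 452.65591222, 201.93556679],
       [  0.        ,   0.        ,   1.        ]]), 'R': array([[ 0.64079841, -0.76767634,  0.00710115],
       [-0.48291515, -0.41025731, -0.77361612],
       [ 0.59680009,  0.49230273, -0.63361477]]), 't': array([-0.40382533,  0.27276325,  0.88262755])}
{'mtx': array([[285.74734267,   0.        , 320.03066078],
       [  0.        , 285.74734267, 197.20731446],
       [  0.        ,   0.        ,   1.        ]]), 'tool_from_camera': array([[-1.72166090e-03, -9.59973136e-01, -2.80086799e-01,
         7.05255888e-02],
       [ 9.99998366e-01, -1.49814294e-03, -1.01211878e-03,
         7.10839940e-04],
       [ 5.51996782e-04, -2.80088083e-01,  9.59974146e-01,
        -1.24080294e-01],
       [ 0.00000000e+00,  0.00000000e+00,  0.00000000e+00,
         1.00000000e+00]])}
```

View pics/top0.png

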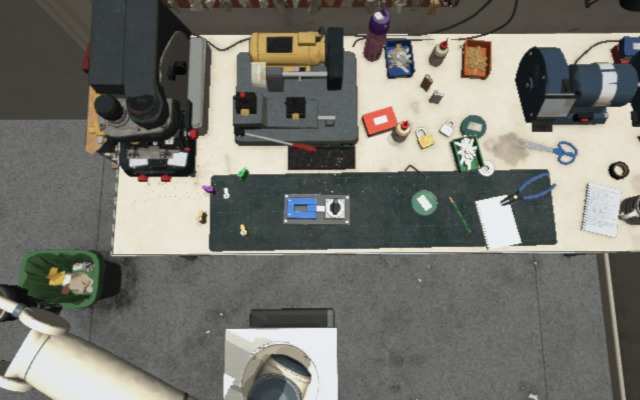

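View pics/scene0.png

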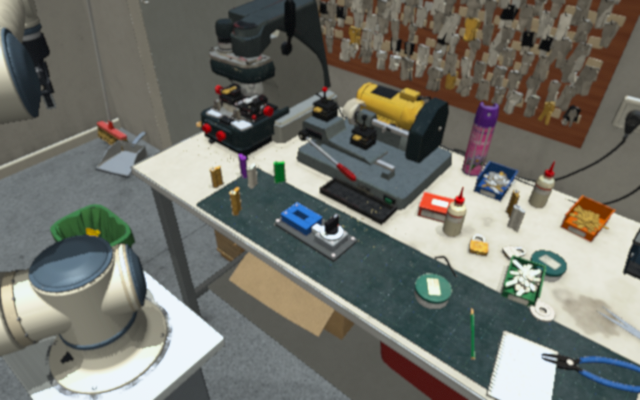

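The nickel cylinder is at about (226,193) in the top view. The brass ones are at (202,216) and (243,230), purple at (208,188), green at (243,173). The jig is at about (317,208), with its knob at (337,208). Next I'll zoom in and measure them.

```bash
cat > h.py <<'E'
from plant import *
import cv2,numpy as np
def world(n,d,pose=None):
    m=camera_model(n);K=m['mtx'];v,u=np.mgrid[:d.shape[0],:d.shape[1]]
    P=np.stack([(u-K[0,2])/K[0,0]*d,(v-K[1,2])/K[1,1]*d,d],-1)
    if n!='wrist': return (P-m['t'])@m['R']
    T=m['tool_from_camera'];P=P@T[:3,:3].T+T[:3,3]
    return P@np.array(pose['orientation']).T+np.array(pose['tcp_pos'])
E
python3 - <<'E'
from h import *
d=np.load('top0.npy');W=world('top',d);im=cv2.imread('pics/top0.png')
np.set_printoptions(precision=3,suppress=True)
for nm,(u,v) in dict(nick=(226,193),b1=(202,216),b2=(243,230),pur=(208,188),gr=(243,173),knob=(337,208)).items():
    w=W[v-16:v+17,u-16:u+17].reshape(-1,3); zm=w[:,2][np.hypot(*(w[:,:2]-W[v,u,:2]).T)<.04]
    z=zm.max() if len(zm) else 0
    q=w[(w[:,2]>z-.008)&(np.hypot(*(w[:,:2]-W[v,u,:2]).T)<.04)];print(nm,W[v,u],z,len(q),q.mean(0))
for (u,v) in [(286,196),(349,194),(350,223),(285,224)]: print(W[v,u])
a=cv2.resize(im[160:250,190:265],None,fx=6,fy=6,interpolation=cv2.INTER_CUBIC)
b=cv2.resize(im[180:240,275:360],None,fx=4,fy=4,interpolation=cv2.INTER_CUBIC)
c=np.zeros((540,800,3),np.uint8);c[:540,:450]=a;c[:240,450:790]=b
cv2.imwrite('pics/z.png',c)
E
```

```text
nick [0.533 0.155 0.062] 0.07203223233109264 25 [0.531 0.153 0.066]
b1 [0.468 0.225 0.05 ] 0.06324232355445548 44 [0.467 0.229 0.059]
b2 [0.425 0.103 0.068] 0.07810608381753588 26 [0.423 0.103 0.072]
pur [0.547 0.207 0.064] 0.07209212127133524 30 [0.548 0.208 0.067]
gr [0.591 0.108 0.064] 0.07016334461688639 34 [0.593 0.111 0.065]
knob [ 0.484 -0.162  0.08 ] 0.08556088246716517 48 [ 0.491 -0.158  0.08 ]
[ 0.531 -0.014  0.018]
[ 0.538 -0.203  0.004]
[ 0.451 -0.204  0.001]
[ 0.45  -0.011 -0.002]
```

View pics/z.png

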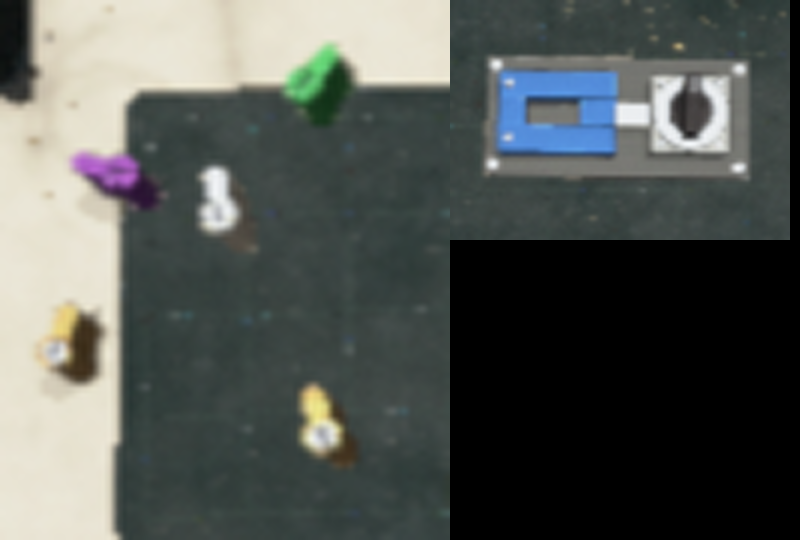

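Call:
servo_tool(linear=[[-3.5, -2.1, 0], [-3.9, -2.3, 0.5], [-3.9, -2.3, 0.5], [-3.9, -2.3, 0.5], [-3.9, -2.3, 0.5], [-3.9, -2.3, 0.5], [-3.9, -2.3, 0.5], [-3.9, -2.3, 0.5], [-3.9, -2.3, 0.5], [-3.9, -2.3, 0.5], [-3.9, -2.1, 0.4]], rot=[[0, 0, 0], [0, 0, 0], [0, 0, 0], [0, 0, 0], [0, 0, 0], [0, 0, 0], [0, 0, 0], [0, 0, 0], [0, 0, 0], [0, 0, 0], [0, 0, 0]], hand=5.0)

```text
clock: 1.2
tcp_pos: [0.5299, 0.1518, 0.2006]
orientation: [[-0.918, 0.397, -0.001], [0.397, 0.918, -0.0], [0.001, -0.0, -1.0]]
force: [-0.1, 0.8, 0.1]
width: 0.0501
grip_force: 0.0
```

Call:
servo_tool(linear=[[0, 0, 0], [0, 0, 0], [0, 0, 0], [0, 0, 0], [0, 0, 0]], rot=[[0, 0, -0.137], [0, 0, -0.137], [0, 0, -0.134], [0, 0, 0], [0, 0, 0]])

```text
clock: 1.7
tcp_pos: [0.5292, 0.1537, 0.2009]
orientation: [[-1.0, 0.003, -0.001], [0.003, 1.0, -0.0], [0.001, -0.0, -1.0]]
force: [0.3, -0.3, 0.7]
width: 0.05
grip_force: 0.0
```

Run:
```python
from h import *
np.set_printoptions(precision=4,suppress=True)
s=read_state();print(s['clock'],s['tcp_pos'],s['orientation'],s['joint_positions'],s['force'])
p,d=capture('wrist');cv2.imwrite('pics/w1.png',p);np.save('w1.npy',d)
W=world('wrist',d,s)
m=(abs(W[...,2]-.062)<.006)&(np.hypot(W[...,0]-.531,W[...,1]-.153)<.035)
q=W[m];print(len(q));
c,sz,a=cv2.minAreaRect((q[:,:2]*1000).astype(np.float32));print(c,sz,a,q.mean(0))
v,u=np.where(m);print(u.min(),u.max(),v.min(),v.max())
```

```text
1.7 [0.5292 0.1537 0.2009] [[-1.      0.0034 -0.0007]
 [ 0.0034  1.     -0.0001]
 [ 0.0007 -0.0002 -1.    ]] [ 0.2209 -0.0444  1.4555  0.      1.7312 -1.3466] [ 0.315  -0.2618  0.7002]
427
(532.53125, 155.4454345703125) (31.40287208557129, 16.120689392089844) 1.7806681394577026 [0.53   0.1557 0.0655]
313 330 177 211
```

View pics/w1.png

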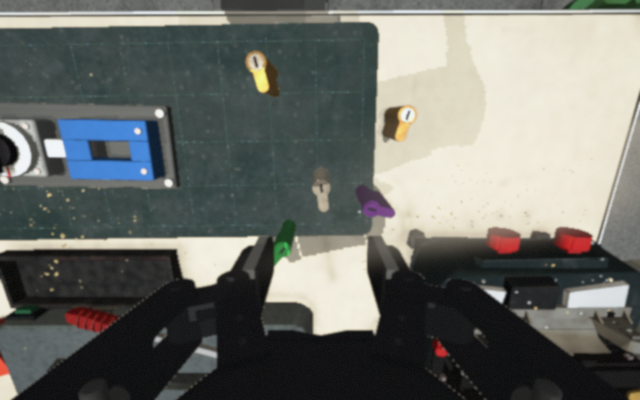

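The nickel cylinder is centred at (0.5325, 0.1554). It measures 31.4 x 16.1 mm and its long axis is 1.8° off world x, with the barrel toward the robot (picture around (321,193)). The purple one is close on its left, at (358,188). I'll descend part-way with a narrow opening and check again.

Call:
servo_tool(linear=[[0.05, 0.1, 2.5], [0.05, 0.05, 3], [0, 0, 3], [0, 0, 0.5], [0, 0, 0]], rot=[[0, 0, -0.035], [0, 0, 0], [0, 0, 0], [0, 0, 0], [0, 0, 0]], hand=3.0)

```text
clock: 2.25
tcp_pos: [0.5277, 0.1551, 0.1105]
orientation: [[-0.999, -0.034, -0.002], [-0.034, 0.999, -0.001], [0.002, -0.0, -1.0]]
force: [0.8, 0.3, 0.7]
width: 0.03
grip_force: 0.0
```

Run:
```python
from h import *
np.set_printoptions(precision=4,suppress=True)
s=read_state();print(s['clock'],s['tcp_pos'],s['orientation'],s['width'])
p,d=capture('wrist');cv2.imwrite('pics/w2.png',p);np.save('w2.npy',d)
W=world('wrist',d,s)
for n,c,r in [('nick',(.5325,.1554),.024),('pur',(.548,.208),.03)]:
    m=(abs(W[...,2]-.064)<.005)&(np.hypot(W[...,0]-c[0],W[...,1]-c[1])<r)
    q=W[m];print(n,len(q),cv2.minAreaRect((q[:,:2]*1000).astype(np.float32)),q.mean(0),q.min(0),q.max(0))
m=(W[...,2]>.005)&(W[...,2]<.08)&(abs(W[...,1]-.2)<.02)&(abs(W[...,0]-.53)<.016);print('near min y',W[m].min(0),W[m].max(0))
```

```text
2.25 [0.5277 0.1551 0.1105] [[-0.9994 -0.0341 -0.0023]
 [-0.0341  0.9994 -0.0006]
 [ 0.0024 -0.0005 -1.    ]] 0.03004973154262875
nick 898 ((532.2470703125, 154.83433532714844), (16.202177047729492, 31.996070861816406), 89.84374237060547) [0.5295 0.1556 0.0655] [0.5162 0.1468 0.059 ] [0.5483 0.163  0.0682]
pur 878 ((548.947265625, 209.96121215820312), (32.22378158569336, 16.468460083007812), 64.34596252441406) [0.5461 0.2092 0.0651] [0.5374 0.1952 0.0591] [0.5552 0.2266 0.0682]
near min y [0.5372 0.1945 0.0051] [0.546  0.22   0.0682]
```

View pics/w2.png

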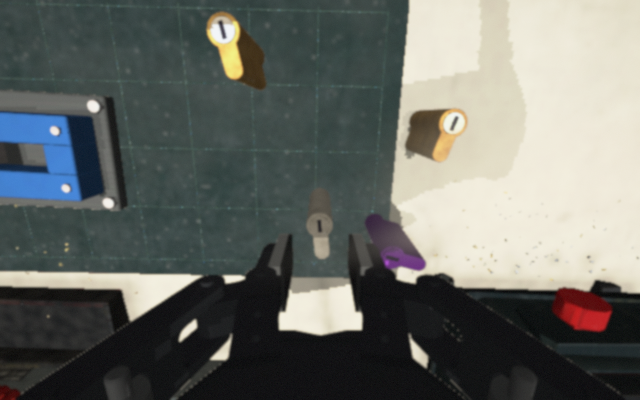

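The cylinder is centred between the fingers (barrel at (319,225), finger tips at about x 290 and 350), with 9 mm clear of the purple one. I'll descend and grip.

Call:
servo_tool(linear=[[0, 0, 1.5], [0, 0, 2], [0, 0, 1.6], [0, 0, 1.0], [0, 0, 0]], rot=[[0, 0, 0], [0, 0, 0], [0, 0, 0], [0, 0, 0], [0, 0, 0]])

```text
clock: 2.8
tcp_pos: [0.5274, 0.1549, 0.0484]
orientation: [[-0.999, -0.035, -0.003], [-0.035, 0.999, -0.001], [0.003, -0.001, -1.0]]
force: [0.5, 0.2, -0.2]
width: 0.03
grip_force: 0.0
```

Call:
servo_tool(linear=[[0, 0, 0], [0, 0, 0], [0, 0, 0], [0, 0, 0], [0, 0, 0], [0, 0, 0]], rot=[[0, 0, 0], [0, 0, 0], [0, 0, 0], [0, 0, 0], [0, 0, 0], [0, 0, 0]], hand=0.8)

```text
clock: 3.4
tcp_pos: [0.5289, 0.1553, 0.0512]
orientation: [[-0.999, -0.035, 0.002], [-0.035, 0.999, 0.0], [-0.002, 0.0, -1.0]]
force: [0.1, -0.0, 3.9]
width: 0.0092
grip_force: 51.6
```

Run:
```python
from h import *
np.set_printoptions(precision=4,suppress=True)
s=read_state();print(s['clock'],s['tcp_pos'],s['width'],s['grip_force'],s['force'])
p,d=capture('wrist');np.save('w3.npy',d)
cv2.imwrite('pics/w3.png',cv2.resize(p[150:350,200:440],None,fx=3,fy=3))
```

```text
3.4 [0.5289 0.1553 0.0512] 0.009202904984611533 51.63259506225586 [ 0.0955 -0.0267  3.8634]
```

View pics/w3.png

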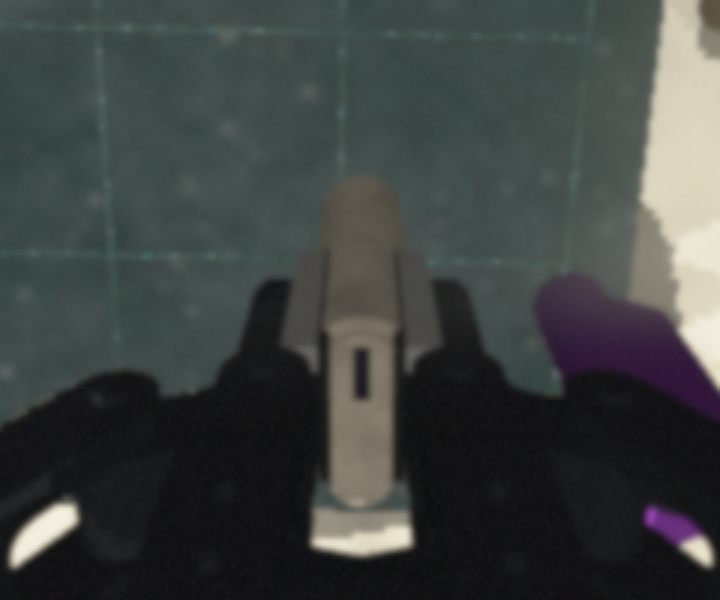

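The pads hold the cylinder squarely across its 10 mm solid (barrel at (360,350) in the crop). Next I'll lift.

Call:
servo_tool(linear=[[0, 0, -0.5], [0, 0, -1.5], [0, 0, -3], [0, 0, -3], [0, 0, -1], [0, 0, 0]], rot=[[0, 0, 0], [0, 0, 0], [0, 0, 0], [0, 0, 0], [0, 0, 0], [0, 0, 0]])

```text
clock: 4.05
tcp_pos: [0.5293, 0.1554, 0.1426]
orientation: [[-0.999, -0.035, 0.004], [-0.035, 0.999, 0.001], [-0.004, 0.001, -1.0]]
force: [0.0, 0.6, -2.3]
width: 0.0092
grip_force: 51.1
```

Run:
```python
from h import *
np.set_printoptions(precision=4,suppress=True)
s=read_state();print(s['clock'],s['tcp_pos'],s['width'],s['grip_force'],s['force'])
# jig from the top camera, averaged depth + colour
p,d=capture('top');W=world('top',np.load('top0.npy'));p0=cv2.imread('pics/top0.png')
b,g,r=[p0[...,i].astype(int) for i in range(3)]
blue=(b>r+60)&(W[...,2]>.028)&(W[...,2]<.046)&(abs(W[...,0]-.49)<.06)&(abs(W[...,1]+.1)<.12)
q=W[blue];print('blue',len(q),cv2.minAreaRect((q[:,:2]*1000).astype(np.float32)),q.mean(0))
grey=(abs(W[...,2]-.080)<.006)&(np.hypot(W[...,0]-.49,W[...,1]+.158)<.03)
q=W[grey];print('bar',len(q),cv2.minAreaRect((q[:,:2]*1000).astype(np.float32)),q.mean(0))
```

```text
4.05 [0.5293 0.1554 0.1426] 0.009216251155310539 51.07204020023346 [ 0.0297  0.6386 -2.3414]
blue 492 ((493.5800476074219, -60.761470794677734), (84.74365234375, 58.39354705810547), 89.54084777832031) [ 0.4932 -0.0614  0.035 ]
bar 62 ((491.5508728027344, -158.05438232421875), (8.849438667297363, 43.70469284057617), 89.04551696777344) [ 0.4911 -0.158   0.0795]
```

Call:
servo_tool(linear=[[0.4, -2.0, -0.8], [0.8, -4.0, -1.0], [0.8, -4.2, -1.0], [0.8, -4.2, 0], [0.8, -4.2, 0], [0.7, -2.6, 0]], rot=[[0, 0, 0], [0, 0, 0], [0, 0, 0], [0, 0, 0], [0, 0, 0], [0, 0, 0]])

```text
clock: 4.7
tcp_pos: [0.4914, -0.0607, 0.1658]
orientation: [[-0.999, -0.033, -0.004], [-0.033, 0.999, -0.0], [0.004, -0.0, -1.0]]
force: [0.5, 0.0, -1.8]
width: 0.0087
grip_force: 51.3
```

Call:
servo_tool(linear=[[0, 0, 0], [0, 0, 0], [0, 0, 0], [0, 0, 0], [0, 0, 0], [0, 0, 0], [0, 0, 0], [0, 0, 0], [0, 0, 0], [0, 0, 0], [0, 0, 0], [0, 0, 0]], rot=[[0, 0, 0.14], [0, 0, 0.147], [0, 0, 0.147], [0, 0, 0.147], [0, 0, 0.147], [0, 0, 0.147], [0, 0, 0.147], [0, 0, 0.147], [0, 0, 0.147], [0, 0, 0.147], [0, 0, 0.147], [0, 0, 0]])

```text
clock: 5.9
tcp_pos: [0.4919, -0.0581, 0.1658]
orientation: [[0.005, 1.0, -0.004], [1.0, -0.005, 0.001], [0.001, -0.004, -1.0]]
force: [-0.2, 0.7, -1.7]
width: 0.0093
grip_force: 51.4
```

Run:
```python
from h import *
np.set_printoptions(precision=4,suppress=True)
s=read_state();print(s['clock'],s['tcp_pos'],s['orientation'],s['joint_positions'],s['force'],s['width'])
p,d=capture('wrist');np.save('w4.npy',d);cv2.imwrite('pics/w4.png',p)
W=world('wrist',d,s)
b,g,r=[p[...,i].astype(int) for i in range(3)]
near=(abs(W[...,0]-.493)<.06)&(abs(W[...,1]+.06)<.06)
q=W[near&(b>r+50)&(abs(W[...,2]-.036)<.005)];print('blue',len(q),cv2.minAreaRect((q[:,:2]*1000).astype(np.float32)),q.mean(0))
q=W[near&(abs(W[...,2]-.012)<.005)&(abs(W[...,0]-.493)<.02)&(abs(W[...,1]+.06)<.03)];print('floor',len(q),q.min(0),q.max(0),q.mean(0))
# cylinder in the hand, tool coords
T=(W-s['tcp_pos'])@np.array(s['orientation'])
q=T[(T[...,2]<.05)&(T[...,2]>-.03)&(abs(T[...,1])<.012)&(abs(T[...,0])<.03)];print('held tool',len(q),q.min(0),q.max(0))
```

```text
5.9 [ 0.4919 -0.0581  0.1658] [[ 0.0053  1.     -0.004 ]
 [ 1.     -0.0053  0.0008]
 [ 0.0007 -0.004  -1.    ]] [-0.1862 -0.1896  1.6516  0.      1.6837 -0.1809] [-0.2464  0.6689 -1.7496] 0.009278161928181585
blue 3780 ((493.115966796875, -60.362632751464844), (85.34190368652344, 59.074031829833984), 88.82971954345703) [ 0.4931 -0.0524  0.0365]
floor 736 [ 0.4837 -0.0828  0.0107] [ 0.504  -0.0423  0.0165] [ 0.4936 -0.0609  0.0127]
held tool 4389 [-0.0185 -0.012  -0.03  ] [0.0147 0.012  0.0498]
```

View pics/w4.png

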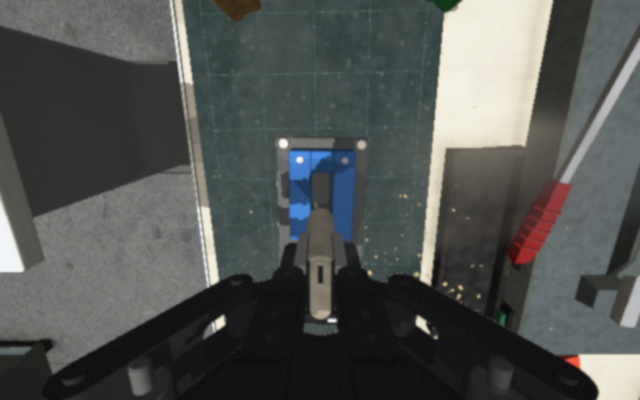

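The pocket centre comes out at about (0.4935, -0.058), where the block appears around (322,195), and the cylinder hangs upright at u=320. I'll align it and lower it toward the pocket.

Call:
servo_tool(linear=[[0.26, 0.16, 1.0], [0, 0, 2.5], [0, 0, 2.8], [0, 0, 0.9], [0, 0, 0], [0, 0, 0]], rot=[[0, 0, 0.01], [0, 0, 0], [0, 0, 0], [0, 0, 0], [0, 0, 0], [0, 0, 0]])

```text
clock: 6.55
tcp_pos: [0.4948, -0.0556, 0.097]
orientation: [[0.013, 1.0, 0.001], [1.0, -0.013, -0.0], [-0.0, 0.001, -1.0]]
force: [-0.7, 0.3, -0.8]
width: 0.009
grip_force: 51.3
```

Run:
```python
from h import *
np.set_printoptions(precision=4,suppress=True)
s=read_state();print(s['clock'],s['tcp_pos'],s['force'],s['moment'])
p,d=capture('wrist');np.save('w5.npy',d)
cv2.imwrite('pics/w5.png',cv2.resize(p[100:350,200:440],None,fx=2.4,fy=2.4))
```

```text
6.55 [ 0.4948 -0.0556  0.097 ] [-0.6738  0.2987 -0.8232] [ 0.03   -0.0096  0.0314]
```

View pics/w5.png

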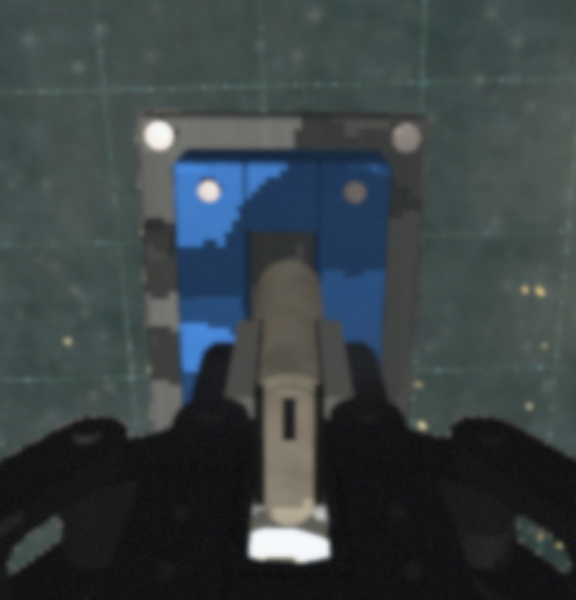

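The cylinder sits about 5 px (1.4 mm) right of the pocket's centre line (287 against 282). The gap at the end wall is about 5 mm. I'll shift left and go in.

Call:
servo_tool(linear=[[0.05, -0.14, 0], [0, 0, 0.7], [0, 0, 0.7], [0, 0, 0.5], [0, 0, 0]], rot=[[0, 0, 0], [0, 0, 0], [0, 0, 0], [0, 0, 0], [0, 0, 0]])

```text
clock: 7.1
tcp_pos: [0.4923, -0.055, 0.0758]
orientation: [[0.014, 1.0, -0.002], [1.0, -0.014, 0.0], [0.0, -0.002, -1.0]]
force: [0.3, -1.1, -1.8]
width: 0.0094
grip_force: 51.4
```

Call:
servo_tool(linear=[[0, 0.05, 0.5], [0, 0, 0.4], [0, 0, 0.2], [0, 0, 0], [0, 0, 0]], rot=[[0, 0, 0], [0, 0, 0], [0, 0, 0], [0, 0, 0], [0, 0, 0]])

```text
clock: 7.6
tcp_pos: [0.4936, -0.0551, 0.0663]
orientation: [[0.014, 1.0, 0.0], [1.0, -0.014, -0.0], [-0.0, 0.0, -1.0]]
force: [-0.0, 0.2, -1.5]
width: 0.009
grip_force: 51.4
```

Call:
servo_tool(linear=[[0, 0, 0.15], [0, 0, 0.1], [0, 0, 0], [0, 0, 0]], rot=[[0, 0, 0], [0, 0, 0], [0, 0, 0], [0, 0, 0]])

```text
clock: 8.0
tcp_pos: [0.4935, -0.0551, 0.0638]
orientation: [[0.014, 1.0, 0.0], [1.0, -0.014, -0.0], [-0.0, 0.0, -1.0]]
force: [0.7, 0.1, -1.7]
width: 0.0093
grip_force: 51.4
```

Call:
servo_tool(linear=[[0, 0, 0.08], [0, 0, 0.07], [0, 0, 0], [0, 0, 0]], rot=[[0, 0, 0], [0, 0, 0], [0, 0, 0], [0, 0, 0]])

```text
clock: 8.4
tcp_pos: [0.4938, -0.0551, 0.0632]
orientation: [[0.014, 1.0, 0.001], [1.0, -0.014, -0.0], [-0.0, 0.001, -1.0]]
force: [-3.5, 0.1, 6.5]
width: 0.0093
grip_force: 52.5
```

It touched the floor at the expected height. I'll release it and retreat upward.

Call:
servo_tool(linear=[[0, 0, -0.05], [0, 0, 0], [0, 0, 0], [0, 0, 0], [0, 0, 0]], rot=[[0, 0, 0], [0, 0, 0], [0, 0, 0], [0, 0, 0], [0, 0, 0]], hand=4.0)

```text
clock: 8.9
tcp_pos: [0.4935, -0.0551, 0.0626]
orientation: [[0.014, 1.0, -0.0], [1.0, -0.014, 0.0], [0.0, -0.0, -1.0]]
force: [0.5, 0.0, 0.6]
width: 0.0399
grip_force: 0.0
```

Call:
servo_tool(linear=[[0, 0, -1], [0, 0, -2.5], [0, 0, -4], [0, 0, -2.5], [0, 0, 0]], rot=[[0, 0, 0], [0, 0, 0], [0, 0, 0], [0, 0, 0], [0, 0, 0]])

```text
clock: 9.4
tcp_pos: [0.4956, -0.0555, 0.1687]
orientation: [[0.014, 1.0, 0.009], [1.0, -0.014, -0.002], [-0.001, 0.009, -1.0]]
force: [0.1, -0.3, 0.2]
width: 0.0402
grip_force: 0.0
```

Run:
```python
from h import *
np.set_printoptions(precision=4,suppress=True)
s=read_state();print(s['clock'],s['tcp_pos'],s['force'],s['joint_positions'])
p,d=capture('wrist');np.save('w6.npy',d);W=world('wrist',d,s)
q=W[(W[...,2]>.06)&(W[...,2]<.09)&(abs(W[...,0]-.493)<.03)&(abs(W[...,1]+.058)<.04)];print('cyl',len(q),q.max(0),q.min(0))
top=q[q[:,2]>.071];print(cv2.minAreaRect((top[:,:2]*1000).astype(np.float32)),top.mean(0))
cv2.imwrite('pics/w6.png',cv2.resize(p[100:400,170:470],None,fx=2,fy=2))
```

```text
9.4 [ 0.4956 -0.0555  0.1687] [ 0.1225 -0.2694  0.2328] [-0.1797 -0.1926  1.649   0.      1.6761 -0.1657]
cyl 649 [ 0.503  -0.0418  0.0799] [ 0.4866 -0.074   0.0602]
((494.4888916015625, -57.85748291015625), (32.24016189575195, 15.865884780883789), 88.20613098144531) [ 0.4949 -0.0551  0.0776]
```

View pics/w6.png

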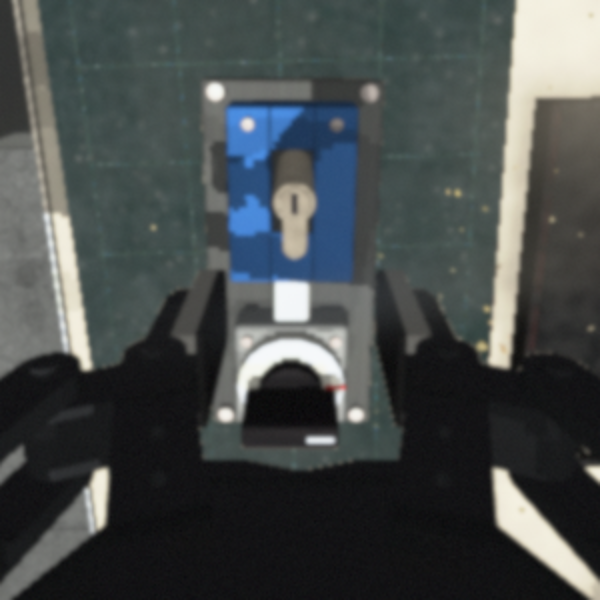

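The cylinder stands upright in the pocket (top at (295,205) in the crop), centred within about 1 mm. The knob's white line and the red line both point to +x, at (320,440) and (340,387). Now the knob.

Call:
servo_tool(linear=[[-2, -0.1, 0], [-4, -0.15, 0], [-4.2, -0.1, 0], [0, 0, 0]], rot=[[0, 0, 0], [0, 0, 0], [0, 0, 0], [0, 0, 0]])

```text
clock: 9.85
tcp_pos: [0.4874, -0.1608, 0.1611]
orientation: [[0.019, 1.0, -0.003], [1.0, -0.019, -0.001], [-0.001, -0.003, -1.0]]
force: [-1.4, 0.3, 0.0]
width: 0.04
grip_force: 0.0
```

Call:
servo_tool(linear=[[0, 0, 0], [0, 0, 0], [0, 0, 0], [0, 0, 0], [0, 0, 0], [0, 0, 0], [0, 0, 0], [0, 0, 0], [0, 0, 0], [0, 0, 0], [0, 0, 0], [0, 0, 0]], rot=[[0, 0, -0.14], [0, 0, -0.145], [0, 0, -0.145], [0, 0, -0.145], [0, 0, -0.145], [0, 0, -0.145], [0, 0, -0.145], [0, 0, -0.145], [0, 0, -0.145], [0, 0, -0.145], [0, 0, -0.125], [0, 0, 0]])

```text
clock: 11.05
tcp_pos: [0.4882, -0.1563, 0.1616]
orientation: [[-1.0, 0.013, -0.002], [0.013, 1.0, 0.001], [0.002, 0.001, -1.0]]
force: [-0.6, 0.4, 0.3]
width: 0.0397
grip_force: 0.0
```

Run:
```python
from h import *
np.set_printoptions(precision=4,suppress=True)
s=read_state();print(s['clock'],s['tcp_pos'],s['orientation'],s['force'],s['moment'],s['joint_positions'])
p,d=capture('wrist');np.save('w7.npy',d);W=world('wrist',d,s)
q=W[(abs(W[...,2]-.080)<.005)&(abs(W[...,0]-.492)<.035)&(abs(W[...,1]+.158)<.03)];print('bar',len(q),q.mean(0),cv2.minAreaRect((q[:,:2]*1000).astype(np.float32)))
q=W[(abs(W[...,2]-.042)<.003)&(abs(W[...,0]-.492)<.04)&(abs(W[...,1]+.158)<.04)];print('collar',len(q),cv2.minEnclosingCircle((q[:,:2]*1000).astype(np.float32)))
cv2.imwrite('pics/w7.png',cv2.resize(p[100:400,170:470],None,fx=2,fy=2))
```

```text
11.05 [ 0.4882 -0.1563  0.1616] [[-0.9999  0.0134 -0.0018]
 [ 0.0133  0.9999  0.001 ]
 [ 0.0019  0.001  -1.    ]] [-0.6391  0.3511  0.3004] [0.0333 0.0187 0.0146] [-0.3764 -0.1429  1.6173  0.0003  1.6693 -1.9338]
bar 869 [ 0.4893 -0.1573  0.0813] ((490.7760925292969, -157.1507110595703), (11.576343536376953, 43.91758728027344), 88.61388397216797)
collar 1434 ((490.99212646484375, -157.3963623046875), 26.874408721923828)
```

View pics/w7.png

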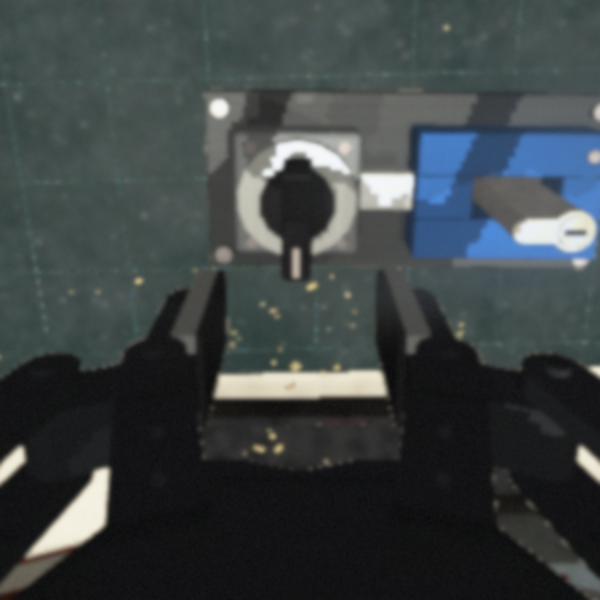

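The bar is centred at (0.4908, -0.1572) with a long side of 43.9 mm and z 0.081, and the collar at (0.4910, -0.1574) with a 26.9 mm radius; both agree with the given sizes. I'll descend and grip it.

Call:
servo_tool(linear=[[-0.27, -0.1, 1.5], [0, 0, 2.5], [0, 0, 2.5], [0, 0, 1.2], [0, 0, 0.6], [0, 0, 0], [0, 0, 0]], rot=[[0, 0, 0.01], [0, 0, 0], [0, 0, 0], [0, 0, 0], [0, 0, 0], [0, 0, 0], [0, 0, 0]], hand=3.2)

```text
clock: 11.8
tcp_pos: [0.4919, -0.1583, 0.0808]
orientation: [[-1.0, 0.025, 0.001], [0.025, 1.0, -0.001], [-0.001, -0.001, -1.0]]
force: [-0.6, 0.3, 0.8]
width: 0.0319
grip_force: 0.0
```

```bash
cat > st.py <<'E'
from plant import *
import numpy as np
np.set_printoptions(precision=3,suppress=True)
s=read_state();R=np.array(s['orientation'])
print(round(s['clock'],2),np.round(s['tcp_pos'],4),'yaw',round(np.degrees(np.arctan2(R[1,0],R[0,0])),1),'F',s['force'],'M',s['moment'],'w',round(s['width'],4),'q6',round(s['joint_positions'][5],3))
E
python3 st.py
```

```text
11.8 [ 0.492 -0.158  0.081] yaw 178.6 F [-0.617  0.313  0.801] M [ 0.014  0.008 -0.018] w 0.0319 q6 -1.923
```

Call:
servo_tool(linear=[[0.1, 0.07, 0.35], [0, 0, 0], [0, 0, 0]], rot=[[0, 0, 0], [0, 0, 0], [0, 0, 0]])

```text
clock: 12.1
tcp_pos: [0.4905, -0.1574, 0.0767]
orientation: [[-1.0, 0.025, 0.001], [0.025, 1.0, -0.0], [-0.001, -0.0, -1.0]]
force: [0.6, -0.5, -0.7]
width: 0.0318
grip_force: 0.0
```

Call:
servo_tool(linear=[[0, 0, 0], [0, 0, 0], [0, 0, 0], [0, 0, 0], [0, 0, 0]], rot=[[0, 0, 0], [0, 0, 0], [0, 0, 0], [0, 0, 0], [0, 0, 0]], hand=1.0)

```text
clock: 12.6
tcp_pos: [0.4905, -0.1578, 0.0767]
orientation: [[-1.0, 0.025, 0.001], [0.025, 1.0, -0.001], [-0.001, -0.001, -1.0]]
force: [-2.1, -2.5, 3.6]
width: 0.0111
grip_force: 48.8
```

```bash
python3 st.py
```

```text
12.6 [ 0.49  -0.158  0.077] yaw 178.6 F [-2.057 -2.453  3.635] M [-0.441  0.203  0.01 ] w 0.0111 q6 -1.923
```

Call:
servo_tool(linear=[[0, 0, 0], [0, 0, 0], [0, 0, 0], [0, 0, 0]], rot=[[0, 0, 0.1], [0, 0, 0.1], [0, 0, 0.1], [0, 0, 0.1]])

```text
clock: 13.0
tcp_pos: [0.4905, -0.1578, 0.0767]
orientation: [[-0.909, 0.416, 0.001], [0.416, 0.909, -0.001], [-0.001, -0.001, -1.0]]
force: [-0.7, -3.0, 4.2]
width: 0.011
grip_force: 48.8
```

```bash
python3 st.py
```

```text
13.0 [ 0.49  -0.158  0.077] yaw 155.4 F [-0.725 -2.957  4.226] M [-0.487  0.167  0.068] w 0.011 q6 -1.519
```

Call:
servo_tool(linear=[[0, 0, 0], [0, 0, 0], [0, 0, 0], [0, 0, 0], [0, 0, 0]], rot=[[0, 0, 0.1], [0, 0, 0.1], [0, 0, 0.1], [0, 0, 0.1], [0, 0, 0.1]])

```text
clock: 13.5
tcp_pos: [0.4904, -0.158, 0.0767]
orientation: [[-0.598, 0.801, 0.001], [0.801, 0.598, -0.001], [-0.001, -0.0, -1.0]]
force: [-0.1, -2.9, 3.2]
width: 0.0112
grip_force: 48.8
```

```bash
python3 st.py
```

```text
13.5 [ 0.49  -0.158  0.077] yaw 126.8 F [-0.091 -2.936  3.249] M [-0.576  0.171  0.059] w 0.0112 q6 -1.019
```

Call:
servo_tool(linear=[[0, 0, 0], [0, 0, 0], [0, 0, 0], [0, 0, 0], [0, 0, 0]], rot=[[0, 0, 0.1], [0, 0, 0.1], [0, 0, 0.1], [0, 0, 0.1], [0, 0, 0.1]])

```text
clock: 14.0
tcp_pos: [0.4903, -0.1581, 0.0767]
orientation: [[-0.141, 0.99, 0.0], [0.99, 0.141, -0.001], [-0.001, 0.0, -1.0]]
force: [-1.8, -3.1, 3.0]
width: 0.0111
grip_force: 48.8
```

```bash
python3 st.py
```

```text
14.0 [ 0.49  -0.158  0.077] yaw 98.1 F [-1.835 -3.05   3.025] M [-0.566  0.255  0.053] w 0.0111 q6 -0.519
```

The free-turning torque is about 0.055 N m, as expected, after 1.4 rad. From here I'll read the torque every 0.13 rad.

Call:
servo_tool(linear=[[0, 0, 0]], rot=[[0, 0, 0.13]])

```text
clock: 14.1
tcp_pos: [0.4903, -0.1581, 0.0767]
orientation: [[-0.011, 1.0, 0.0], [1.0, 0.011, -0.001], [-0.001, 0.0, -1.0]]
force: [-2.2, -3.4, 2.9]
width: 0.0113
grip_force: 48.8
```

```bash
python3 st.py
```

```text
14.1 [ 0.49  -0.158  0.077] yaw 90.6 F [-2.22  -3.394  2.872] M [-0.624  0.283  0.086] w 0.0113 q6 -0.388
```

Call:
servo_tool(linear=[[0, 0, 0]], rot=[[0, 0, 0.13]])

```text
clock: 14.2
tcp_pos: [0.4903, -0.1581, 0.0767]
orientation: [[0.119, 0.993, 0.0], [0.993, -0.119, -0.002], [-0.001, 0.0, -1.0]]
force: [-1.9, -3.4, 3.6]
width: 0.0113
grip_force: 48.8
```

```bash
python3 st.py
```

```text
14.2 [ 0.49  -0.158  0.077] yaw 83.1 F [-1.875 -3.376  3.583] M [-0.657  0.353  0.037] w 0.0113 q6 -0.257
```

Call:
servo_tool(linear=[[0, 0, 0]], rot=[[0, 0, 0.13]])

```text
clock: 14.3
tcp_pos: [0.4902, -0.1581, 0.0767]
orientation: [[0.247, 0.969, 0.0], [0.969, -0.247, -0.002], [-0.001, 0.0, -1.0]]
force: [-1.5, -4.0, 3.9]
width: 0.011
grip_force: 48.8
```

```bash
python3 st.py
```

```text
14.3 [ 0.49  -0.158  0.077] yaw 75.7 F [-1.471 -4.044  3.92 ] M [-0.597  0.304  0.06 ] w 0.011 q6 -0.127
```

Call:
servo_tool(linear=[[0, 0, 0]], rot=[[0, 0, 0.13]])

```text
clock: 14.4
tcp_pos: [0.4902, -0.1581, 0.0767]
orientation: [[0.371, 0.929, -0.0], [0.929, -0.371, -0.002], [-0.001, 0.001, -1.0]]
force: [-2.2, -4.5, 3.3]
width: 0.0109
grip_force: 48.9
```

```bash
python3 st.py
```

```text
14.4 [ 0.49  -0.158  0.077] yaw 68.2 F [-2.185 -4.506  3.321] M [-0.653  0.374  0.072] w 0.0109 q6 0.003
```

Call:
servo_tool(linear=[[0, 0, 0]], rot=[[0, 0, 0.13]])

```text
clock: 14.5
tcp_pos: [0.4902, -0.1581, 0.0767]
orientation: [[0.488, 0.873, -0.0], [0.873, -0.488, -0.002], [-0.001, 0.001, -1.0]]
force: [-1.6, -3.8, 3.1]
width: 0.011
grip_force: 48.9
```

```bash
python3 st.py
```

```text
14.5 [ 0.49  -0.158  0.077] yaw 60.8 F [-1.632 -3.818  3.068] M [-0.678  0.393  0.076] w 0.011 q6 0.133
```

Call:
servo_tool(linear=[[0, 0, 0]], rot=[[0, 0, 0.13]])

```text
clock: 14.6
tcp_pos: [0.4902, -0.1581, 0.0767]
orientation: [[0.597, 0.802, -0.0], [0.802, -0.597, -0.001], [-0.001, 0.001, -1.0]]
force: [-2.5, -4.7, 4.8]
width: 0.0108
grip_force: 48.9
```

```bash
python3 st.py
```

```text
14.6 [ 0.49  -0.158  0.077] yaw 53.3 F [-2.512 -4.707  4.803] M [-0.627  0.441  0.024] w 0.0108 q6 0.263
```

Call:
servo_tool(linear=[[0, 0, 0]], rot=[[0, 0, 0.13]])

```text
clock: 14.7
tcp_pos: [0.4901, -0.1581, 0.0767]
orientation: [[0.696, 0.718, -0.0], [0.718, -0.696, -0.001], [-0.001, 0.001, -1.0]]
force: [-2.6, -3.5, 4.8]
width: 0.011
grip_force: 48.9
```

```bash
python3 st.py
```

```text
14.7 [ 0.49  -0.158  0.077] yaw 45.9 F [-2.611 -3.451  4.837] M [-0.67   0.473  0.043] w 0.011 q6 0.393
```

Call:
servo_tool(linear=[[0, 0, 0]], rot=[[0, 0, 0.13]])

```text
clock: 14.8
tcp_pos: [0.4901, -0.1581, 0.0767]
orientation: [[0.783, 0.622, -0.0], [0.622, -0.783, -0.001], [-0.001, 0.001, -1.0]]
force: [-3.0, -2.7, 3.8]
width: 0.0111
grip_force: 48.9
```

```bash
python3 st.py
```

```text
14.8 [ 0.49  -0.158  0.077] yaw 38.5 F [-2.984 -2.721  3.796] M [-0.601  0.447  0.032] w 0.0111 q6 0.523
```

Call:
servo_tool(linear=[[0, 0, 0]], rot=[[0, 0, 0.13]])

```text
clock: 14.9
tcp_pos: [0.4901, -0.158, 0.0767]
orientation: [[0.857, 0.515, -0.0], [0.515, -0.857, -0.001], [-0.001, 0.001, -1.0]]
force: [-3.1, -3.2, 5.1]
width: 0.011
grip_force: 48.9
```

```bash
python3 st.py
```

```text
14.9 [ 0.49  -0.158  0.077] yaw 31.0 F [-3.12  -3.177  5.065] M [-0.647  0.51   0.031] w 0.011 q6 0.653
```

Call:
servo_tool(linear=[[0, 0, 0]], rot=[[0, 0, 0.13]])

```text
clock: 15.0
tcp_pos: [0.49, -0.158, 0.0767]
orientation: [[0.917, 0.4, -0.0], [0.4, -0.917, -0.001], [-0.001, 0.001, -1.0]]
force: [-2.6, -3.9, 4.7]
width: 0.0109
grip_force: 49.0
```

```bash
python3 st.py
```

```text
15.0 [ 0.49  -0.158  0.077] yaw 23.6 F [-2.59  -3.877  4.686] M [-0.616  0.49   0.041] w 0.0109 q6 0.783
```

Call:
servo_tool(linear=[[0, 0, 0]], rot=[[0, 0, 0.13]])

```text
clock: 15.1
tcp_pos: [0.49, -0.158, 0.0767]
orientation: [[0.961, 0.277, -0.0], [0.277, -0.961, -0.001], [-0.001, 0.001, -1.0]]
force: [-2.7, -3.0, 4.5]
width: 0.0113
grip_force: 49.0
```

```bash
python3 st.py
```

```text
15.1 [ 0.49  -0.158  0.077] yaw 16.1 F [-2.74  -3.006  4.482] M [-0.566  0.539  0.022] w 0.0113 q6 0.913
```

Call:
servo_tool(linear=[[0, 0, 0]], rot=[[0, 0, 0.13]])

```text
clock: 15.2
tcp_pos: [0.49, -0.158, 0.0767]
orientation: [[0.989, 0.151, -0.001], [0.151, -0.989, -0.001], [-0.001, 0.001, -1.0]]
force: [-2.7, -3.2, 4.7]
width: 0.0107
grip_force: 49.0
```

```bash
python3 st.py
```

```text
15.2 [ 0.49  -0.158  0.077] yaw 8.7 F [-2.666 -3.211  4.73 ] M [-0.549  0.524  0.055] w 0.0107 q6 1.043
```

Call:
servo_tool(linear=[[0, 0, 0]], rot=[[0, 0, 0.13]])

```text
clock: 15.3
tcp_pos: [0.49, -0.1579, 0.0767]
orientation: [[1.0, 0.021, -0.001], [0.021, -1.0, -0.001], [-0.001, 0.001, -1.0]]
force: [-3.4, -3.5, 3.8]
width: 0.011
grip_force: 49.0
```

```bash
python3 st.py
```

```text
15.3 [ 0.49  -0.158  0.077] yaw 1.2 F [-3.415 -3.46   3.826] M [-0.529  0.555  0.06 ] w 0.011 q6 1.173
```

Call:
servo_tool(linear=[[0, 0, 0]], rot=[[0, 0, 0.13]])

```text
clock: 15.4
tcp_pos: [0.49, -0.1579, 0.0767]
orientation: [[0.994, -0.109, -0.001], [-0.109, -0.994, -0.001], [-0.001, 0.001, -1.0]]
force: [-3.3, -2.7, 4.5]
width: 0.0111
grip_force: 49.0
```

```bash
python3 st.py
```

```text
15.4 [ 0.49  -0.158  0.077] yaw -6.2 F [-3.343 -2.69   4.469] M [-0.499  0.653  0.167] w 0.0111 q6 1.303
```

Call:
servo_tool(linear=[[0, 0, 0]], rot=[[0, 0, 0.13]])

```text
clock: 15.5
tcp_pos: [0.4899, -0.1579, 0.0767]
orientation: [[0.972, -0.236, -0.001], [-0.236, -0.972, -0.001], [-0.001, 0.001, -1.0]]
force: [-3.4, -2.5, 4.5]
width: 0.0113
grip_force: 49.1
```

```bash
python3 st.py
```

```text
15.5 [ 0.49  -0.158  0.077] yaw -13.7 F [-3.351 -2.486  4.482] M [-0.516  0.558  0.107] w 0.0113 q6 1.432
```

Call:
servo_tool(linear=[[0, 0, 0]], rot=[[0, 0, 0.13]])

```text
clock: 15.6
tcp_pos: [0.49, -0.1578, 0.0767]
orientation: [[0.933, -0.361, -0.001], [-0.361, -0.933, -0.001], [-0.0, 0.001, -1.0]]
force: [-3.8, -2.5, 4.3]
width: 0.011
grip_force: 49.0
```

```bash
python3 st.py
```

```text
15.6 [ 0.49  -0.158  0.077] yaw -21.1 F [-3.847 -2.51   4.264] M [-0.502  0.532 -0.011] w 0.011 q6 1.563
```

The jaw has gripped: torque jumped to 0.17 and is now falling through the first click. I'll continue in small steps.

Call:
servo_tool(linear=[[0, 0, 0]], rot=[[0, 0, 0.08]])

```text
clock: 15.7
tcp_pos: [0.49, -0.1578, 0.0767]
orientation: [[0.901, -0.433, -0.001], [-0.433, -0.901, -0.001], [-0.0, 0.001, -1.0]]
force: [-3.1, -2.9, 4.3]
width: 0.0109
grip_force: 49.0
```

```bash
python3 st.py
```

```text
15.7 [ 0.49  -0.158  0.077] yaw -25.7 F [-3.138 -2.865  4.288] M [-0.491  0.592  0.103] w 0.0109 q6 1.642
```

Call:
servo_tool(linear=[[0, 0, 0]], rot=[[0, 0, 0.08]])

```text
clock: 15.8
tcp_pos: [0.4899, -0.1578, 0.0767]
orientation: [[0.864, -0.503, -0.001], [-0.503, -0.864, -0.001], [-0.0, 0.001, -1.0]]
force: [-4.1, -3.1, 4.6]
width: 0.0113
grip_force: 49.1
```

```bash
python3 st.py
```

```text
15.8 [ 0.49  -0.158  0.077] yaw -30.2 F [-4.127 -3.101  4.593] M [-0.502  0.574  0.126] w 0.0113 q6 1.721
```

Call:
servo_tool(linear=[[0, 0, 0]], rot=[[0, 0, 0.08]])

```text
clock: 15.9
tcp_pos: [0.4899, -0.1578, 0.0767]
orientation: [[0.822, -0.57, -0.001], [-0.57, -0.822, -0.001], [-0.0, 0.001, -1.0]]
force: [-3.3, -2.5, 4.7]
width: 0.0108
grip_force: 49.1
```

```bash
python3 st.py
```

```text
15.9 [ 0.49  -0.158  0.077] yaw -34.8 F [-3.276 -2.524  4.744] M [-0.486  0.55   0.012] w 0.0108 q6 1.8
```

Torque fell a second time near q6 1.80, so about 1.5 clicks have slipped. I'll let go, lift and turn back so the camera can see the white and red lines.

Call:
servo_tool(linear=[[0, 0, 0], [0, 0, 0], [0, 0, 0], [0, 0, 0], [0, 0, -1], [0, 0, -2.5], [0, 0, -3], [0, 0, -2.5], [0, 0, 0]], rot=[[0, 0, 0], [0, 0, 0], [0, 0, 0], [0, 0, 0], [0, 0, 0], [0, 0, 0], [0, 0, 0], [0, 0, 0], [0, 0, 0]], hand=4.0)

```text
clock: 16.8
tcp_pos: [0.4921, -0.158, 0.1718]
orientation: [[0.824, -0.567, 0.008], [-0.567, -0.824, -0.003], [0.008, -0.002, -1.0]]
force: [-0.1, -1.0, 1.4]
width: 0.0398
grip_force: 0.0
```

Call:
servo_tool(linear=[[0, 0, 0], [0, 0, 0], [0, 0, 0], [0, 0, 0], [0, 0, 0], [0, 0, 0], [0, 0, 0], [0, 0, 0], [0, 0, 0], [0, 0, 0], [0, 0, 0], [0, 0, 0]], rot=[[0, 0, -0.14], [0, 0, -0.148], [0, 0, -0.148], [0, 0, -0.148], [0, 0, -0.148], [0, 0, -0.148], [0, 0, -0.148], [0, 0, -0.148], [0, 0, -0.148], [0, 0, -0.148], [0, 0, -0.148], [0, 0, -0.148]])

```text
clock: 18.0
tcp_pos: [0.4901, -0.1572, 0.1657]
orientation: [[0.389, 0.921, -0.001], [0.921, -0.389, 0.0], [0.0, -0.001, -1.0]]
force: [0.2, -0.1, 0.8]
width: 0.0398
grip_force: 0.0
```

Call:
servo_tool(linear=[[0, 0, 0], [0, 0, 0], [0, 0, 0], [0, 0, 0], [0, 0, 0], [0, 0, 0], [0, 0, 0], [0, 0, 0], [0, 0, 0], [0, 0, 0], [0, 0, 0], [0, 0, 0]], rot=[[0, 0, -0.148], [0, 0, -0.148], [0, 0, -0.148], [0, 0, -0.148], [0, 0, -0.148], [0, 0, -0.148], [0, 0, -0.148], [0, 0, -0.148], [0, 0, -0.148], [0, 0, -0.148], [0, 0, -0.148], [0, 0, 0]])

```text
clock: 19.2
tcp_pos: [0.4901, -0.1572, 0.1657]
orientation: [[-0.94, 0.34, -0.001], [0.34, 0.94, 0.0], [0.001, 0.0, -1.0]]
force: [0.6, -0.0, 0.3]
width: 0.0401
grip_force: 0.0
```

Run:
```python
from h import *
np.set_printoptions(precision=4,suppress=True)
s=read_state();print(s['clock'],s['tcp_pos'],s['orientation'])
p,d=capture('wrist');cv2.imwrite('pics/w8full.png',p);np.save('w8.npy',d);W=world('wrist',d,s)
c=np.array([.4905,-.1575])
q=W[(abs(W[...,2]-.080)<.005)&(np.hypot(W[...,0]-c[0],W[...,1]-c[1])<.03)];print('bar',len(q),q.mean(0),cv2.minAreaRect((q[:,:2]*1000).astype(np.float32)))
b,g,r=[p[...,i].astype(int) for i in range(3)]
m=(r>g+40)&(r>b+40)&(np.hypot(W[...,0]-c[0],W[...,1]-c[1])<.032)
if m.any():
    q=W[m].mean(0);v,u=np.where(m);print('red',m.sum(),u.mean(),v.mean(),q,np.degrees(np.arctan2(q[1]-c[1],q[0]-c[0])))
q=W[(W[...,2]>.071)&(W[...,2]<.09)&(abs(W[...,0]-.493)<.03)&(abs(W[...,1]+.055)<.035)];print('cyl',len(q),q.mean(0),cv2.minAreaRect((q[:,:2]*1000).astype(np.float32)))
cv2.imwrite('pics/w8.png',cv2.resize(p[130:310,210:480],None,fx=2.9,fy=2.9,interpolation=cv2.INTER_CUBIC))
```

```text
19.2 [ 0.4901 -0.1572  0.1657] [[-0.9403  0.3403 -0.0008]
 [ 0.3403  0.9403  0.0004]
 [ 0.0009  0.0001 -1.    ]]
bar 872 [ 0.4898 -0.1568  0.0812] ((490.8240661621094, -157.16064453125), (12.145169258117676, 43.37901306152344), 46.23756790161133)
red 29 310.58620689655174 172.93103448275863 [ 0.4679 -0.1575  0.0429] 179.99489243228396
cyl 753 [ 0.4942 -0.0531  0.0772] ((496.2388916015625, -53.68830871582031), (16.750526428222656, 31.611377716064453), 8.492691040039062)
```

View pics/w8.png

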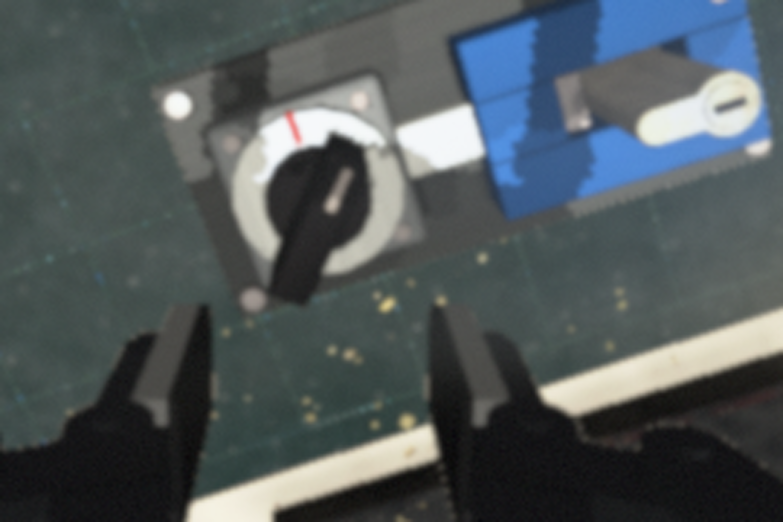

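The red line stands at 180° and the white line at about 136°. That is 44° of slip, or two clicks, with the knob resting at its second detent. The cylinder is upright and pushed against the fixed jaw, and the gripper is clear, so I'll hand in.

```bash
python3 -c "
from plant import *
print(close_job())"
```

```text
the job is handed in; nothing more can be done
None
```

The nickel cylinder stands upright in the jig's pocket, gripped by the jaw. The knob was turned two clicks past the grip and released, and the job was handed in at about 19 s with the gripper clear of everything.

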